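Hover the upper dental cast over the lower one

TASK

Pick up the upper plaster dental cast by its blue grip, carry it over the jar rack without bumping the rack or disturbing the jars and the amber flask, line it up front to front with the lower cast on the sprung stand, and lower it gently until the two rows of teeth just meet. Then raise it straight up and finish still holding it, steady and level, lined up with about 10 mm of clear air between the teeth, so that a bite wafer can be slipped in.

Things in the scene. Friction and masses are not known exactly. Their poses are not given: they have to be found in the camera images.
- upper_cast: Cream plaster dental cast (60 mm wide, 59 mm long, 36 mm high), loose, 0.2 to 0.4 kg, standing teeth down on the green plate, with a blue round plate (54 mm across) and an upright blue grip block on its back. Origin: in the tooth plane (its flat underside), below the middle of the grip. The curved front of the arch points to its -x, the open back to +x; z up.
- parking_plate: Flat green glass plate, fixed, 120 mm square, 12 mm thick, on which the upper cast stands. Origin: centre of its underside.
- upper_grip (a point): A good place for the TCP: inside the blue grip block, 66 mm above the upper tooth plane. The block is 24 mm wide in y, 44 mm long in x and stands from 42 to 82 mm above the tooth plane (the blue round plate lies just below it, 36 to 42 mm): pinch it across y. Axes as the upper cast.
- upper_bite (a point): The upper cast's origin: centre of its tooth plane, the flat underside of its teeth.
- upper_front (a point): Point in the upper tooth plane 28 mm from upper_bite towards -x: the front teeth.
- lower_cast: Cream plaster dental cast (60 mm wide, 59 mm long, 36 mm high), teeth up, on a blue round plate (66 mm across, 6 mm thick) on the sprung plunger of the stand. It can only sink straight down: it starts to give at about 2 N, then takes about 1 N more per mm, 14 mm of travel, and springs back. Origin: underside of the blue plate, 42 mm below the tooth plane. Curved front to -x; z up.
- stand: Aluminium block, 84 mm square, fixed, carrying the lower cast. Its height differs from case to case: its top is 40 to 70 mm, the lower tooth plane 100 to 130 mm above the bench. Origin: on its upright middle axis, 40 mm below its top.
- lower_bite (a point): Centre of the lower cast's tooth plane (flat tops of its teeth); moves with the sprung cast; axes as the lower cast.
- lower_front (a point): Point in the lower tooth plane 28 mm from lower_bite towards -x: the front teeth.
- rack: Open wooden jar rack, fixed, 250 mm long in its x, 62 mm wide in its y, 45 mm high, floor 5 mm thick, between the parked upper cast and the stand. Either of those may be on the left. The jars in it reach 83 mm above the bench. Origin: centre of its underside.
- jar1: White jar with red cap, 42 mm across, 78 mm high, loose, standing in the rack. Origin: centre of its underside. Leave it alone.
- jar2: White jar with blue cap, 42 mm across, 78 mm high, loose, standing in the rack. Origin: centre of its underside. Leave it alone.
- jar3: White jar with red cap, 42 mm across, 78 mm high, loose, standing in the rack. Origin: centre of its underside. Leave it alone.
- flask: Amber bottle with white cap, 52 mm across, 120 mm high, loose, standing on the bench beyond the rack. Origin: centre of its underside. Leave it alone.

How it is judged:
By the outcome, as a careful person would: the job done as asked, in the order asked, and still so for the second after the job is handed in, while the arm keeps its last pose, push and grip.
It also fails if it takes over 51 s, if anything falls off the work surface, if the arm or the gripper's body presses on something with over 40 N, if the wrist force passes 120 N, or if a joint passes its speed limit or range.

ROBOT

A 7-joint arm with a two-finger parallel gripper is mounted at the origin on the work surface. World frame = base frame: x ahead of the robot, y to its left, z up, the work surface at z = 0. Lengths are in m, angles in rad, forces in N, time in s.
With the tool pointing down it reaches from about 0.35 to 0.9 m from the base axis. Payload 7.2 kg.
Tool frame: the origin (TCP) lies between the finger pads, 19 mm behind the fingertips; this is the grasp point; y points along the fingers, x is the direction in which the jaws open and shut, and the axes are right-handed (so a half turn about y gives the same grasp; the last joint's range is limited). The gripper opens to 85 mm and grips with 20 to 120 N. Pads are 22 mm wide; open, the fingers measure 114 mm over their backs; the gripper's body (76 mm by 85 mm) begins 54 mm behind the grasp point. The pads swing forward as they close: fully open they stand 13 mm farther back than shut.
Start: joints at [-1.258, 0.411, -0.013, 1.596, 0.006, 1.134, -0.082], TCP at [0.232, 0.58, 0.25] pointing down, gripper open.
Joint ranges: [-2.95, 2.95], [-0.29, 1.99], [-1.47, 1.44], [0.14, 2.54], [-1.03, 4.17], [0.13, 1.85], [-2.86, 2.86]. Speed limits (rad/s): [2.39, 2.39, 3.01, 3.01, 3.14, 3.14, 3.14].

INTERFACE

Orientations are given as a rotation vector (axis times angle).
In Python, from workcell import r gives the robot as it stands. The module is installed in compiled form; this text tells all that it offers.
- The arm moves only by the tool servo_tool, never from a script. Its argument "increments" is a list of rows, each a list of 7 numbers: the closure in counts, from 0 (fully open) to 255 (shut), then the shift along the tool's x, y, z in mm, then the turn, a rotation vector about the tool's x, y, z in degrees. In form: [[claw, tx, ty, tz, ax, ay, az], ...]. A call has 1 to 20 rows; each row shifts and turns the pose as measured when the row begins, along the tool's axes as they then stand; what a row does not reach is not made up. A row lasts 1/10 s, in which the tool goes at most 50 mm and 8.59 degrees, less where a joint would pass 70% of its speed; a pose out of reach is approached as far as the arm can. A call with a gripper value outside its range is refused whole. The fingers move at their own pace and stop on an object; "squeeze" is the grip in N (left out, the last holds). Time passes only in rows, so rows that do not move let the fingers close. It gives the time, the measured TCP pose, the force and the opening at its end, in the units of the state.
- r.get_obs(): the state, without advancing time (a new reading comes with each control period).
- r.grab_frame(name): name is "scene" or "top" or "wrist"; returns a dict with "pixels" (400x640x3 uint8, red, green, blue), "fx", "fy", "cx", "cy" (pixels), "position" and "rotation" of the camera in the world; the wrist camera has in their place "mount" (4x4, takes a point from camera to tool coordinates, whose origin is the TCP and whose axes are the tool frame's). Camera axes: x right, y down, z forward; pixel columns grow to the right and rows downward; lengths in m; the calibration is good to about 2 mm. A picture is of the moment at which its call begins: read the wrist's pose just before it. There is no depth.
- r.sign_off(): hands the job in, once; it reports no verdict.
The state is a dict: "time": time; "joint_positions": joint angles; "qvel": joint speeds; "joint_torque": joint torques, N m; "tool_pos": TCP position; "orientation": TCP orientation; "force": force on the tool from outside, world axes, zero at the start; "ft_torque": the same for the moment, N m; "grip_width": finger opening in m.
Only numpy, scipy, OpenCV 4.12 (cv2) and the standard library are available. Lean on these libraries where they do the work, as an engineer would, in place of code of your own. Each camera call takes 0.05 s, during which the arm holds its last target. There are 200 camera calls.

## Working session

There is one attempt and no reset: what is moved stays moved. The work goes in short steps, Python scripts to look and compute and a tool call to move; the robot and the scene stay as the last step left them, time stands still between calls to the robot, and variables do not carry over. Pictures are saved under pics/ and viewed, about 8 in all and at most 12, crops included, and the job is handed in when it is done.

Besides the shell and the picture viewer there is one more tool, called after ">>>" as a command line: name --pt "numbers of a row" for each row, then --argument value for the rest. servo_tool: Moves the arm, as the interface text tells. Its arguments: {"type":"object","properties":{"increments":{"type":"array"},"squeeze":{"type":"number"}},"required":["increments"]}

```bash
mkdir -p pics
cat > h.py <<'E'
import numpy as np, cv2
from scipy.spatial.transform import Rotation as R
from workcell import r
def grab(n,f):
    d=r.grab_frame(n); cv2.imwrite('pics/'+f,d['pixels'][:,:,::-1]); 
    np.save('pics/'+f+'.npy',{k:v for k,v in d.items()},allow_pickle=True); return d
def load(f): return np.load('pics/'+f+'.npy',allow_pickle=True).item()
def rot(d):
    a=np.array(d['rotation'],float); return a if a.shape==(3,3) else R.from_rotvec(a).as_matrix()
def ray(d,u,v): 
    return np.array(d['position']),rot(d)@np.array([(u-d['cx'])/d['fx'],(v-d['cy'])/d['fy'],1])
def onz(d,u,v,z):
    o,k=ray(d,u,v); return o+k*(z-o[2])/k[2]
def proj(d,p):
    c=rot(d).T@(np.array(p)-np.array(d['position'])); return d['fx']*c[0]/c[2]+d['cx'],d['fy']*c[1]/c[2]+d['cy']
E
python3 - <<'E'
from h import *
for n in ('scene','top'):
    d=grab(n,n+'1.png'); print(n,d['fx'],d['cx'],d['cy'],d['position'],d['rotation'])
o=r.get_obs(); print(o)
print(R.from_rotvec(o['orientation']).as_matrix().round(3))
d=r.grab_frame('wrist');print(d['mount'],d['fx'])
E
```

```text
scene 484.48228875463354 323.88388187472987 206.96869188998917 [1.06093789 0.69353591 0.64684191] [-0.75317954 -2.44245377  1.33512269]
top 450.36298735220925 325.4997072365188 190.77885175753812 [ 0.51754799 -0.03333719  0.99751342] [-2.17263084  2.14076628 -0.08242975]
{'time': 0.1, 'joint_positions': array([-1.2582062 ,  0.41182866, -0.01274402,  1.59696025,  0.00559865,
        1.1342947 , -0.08218374]), 'qvel': array([-0.00013187, -0.0012012 , -0.00115864, -0.0013712 , -0.00022745,
       -0.00188888,  0.00024918]), 'joint_torque': array([ 2.84437177e-03, -6.01825762e+01,  6.84359260e-01, -3.00086331e+01,
        1.39982821e-02,  6.36451136e-03, -2.20659723e-05]), 'tool_pos': array([0.23214379, 0.57983696, 0.24923156]), 'orientation': array([-1.36650713, -0.92351007,  0.92541218]), 'force': array([-0.40516079,  0.72482057, -0.3992711 ]), 'ft_torque': array([-0.05375274, -0.00592831,  0.02144198]), 'grip_width': 0.08570669043641856}
[[ 0.372 -0.    -0.928]
 [ 0.928 -0.001  0.372]
 [-0.001 -1.    -0.   ]]
[[ 9.99999394e-01 -1.36556085e-04 -1.09283311e-03 -7.09423969e-04]
 [ 1.00998949e-03 -2.81959698e-01  9.59425718e-01 -1.24031295e-01]
 [-4.39150313e-04 -9.59426240e-01 -2.81959389e-01  7.26782439e-02]
 [ 0.00000000e+00  0.00000000e+00  0.00000000e+00  1.00000000e+00]] 308.7960344336498
```

View pics/scene1.png

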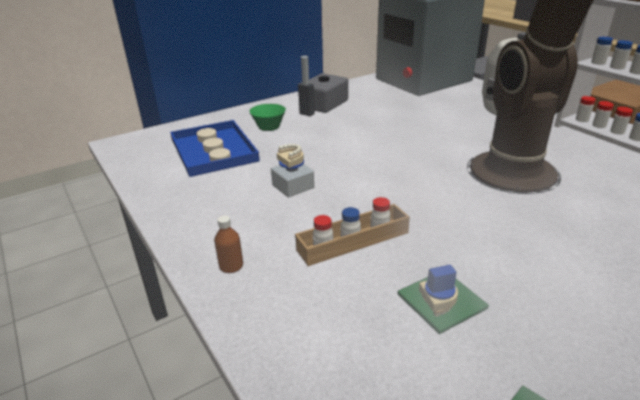

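View pics/top1.png

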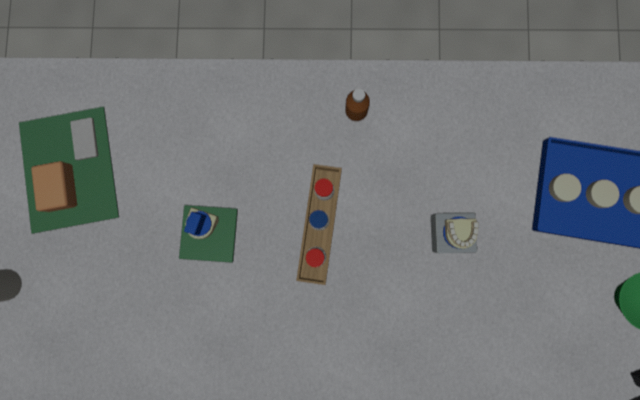

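The scene view shows the stand at (293,178), the rack at (353,235), the flask at (228,247) and the green plate with the upper cast at (442,295). In the top view the plate is at (208,234), the blue grip at (200,223), the rack at (319,225), the stand at (455,232) and the flask at (358,100). I'll enlarge the crops next.

Run:
```python
import cv2,numpy as np
t=cv2.imread('pics/top1.png')
a=cv2.resize(t[195:270,170:245],None,fx=5.2,fy=5.2,interpolation=cv2.INTER_CUBIC)
b=cv2.resize(t[195:270,420:495],None,fx=5.2,fy=5.2,interpolation=cv2.INTER_CUBIC)
cv2.imwrite('pics/c1.png',np.hstack([a,b]))
from h import *
d=load('top1.png')
for n,u,v,z in [('plate',208.5,234,.012),('stand',455,232,.055),('grip',200,223,.094),('low',461,232,.115),('rack',319,225,.045),('flask',358,95,.12),('j1',324,188,.083),('j2',319,219,.083),('j3',315,258,.083)]: print(n,onz(d,u,v,z).round(3))
```

```text
plate [0.52  0.248 0.012]
stand [ 0.532 -0.278  0.055]
grip [0.541 0.243 0.094]
low [ 0.531 -0.274  0.115]
rack [0.542 0.005 0.045]
flask [ 0.801 -0.072  0.12 ]
j1 [ 0.617 -0.006  0.083]
j2 [0.553 0.003 0.083]
j3 [0.475 0.01  0.083]
```

View pics/c1.png

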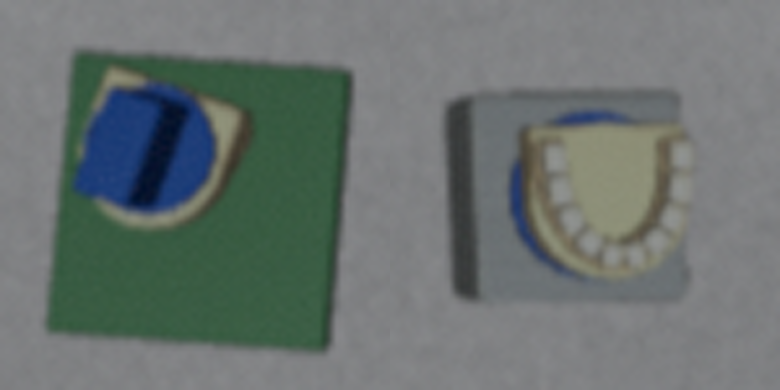

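The upper cast is turned about -15° with its grip clear of other objects. The lower cast's front faces -x. Next I move over the grip and look from close by.

>>> servo_tool --pt "0 -16 2 -34 0 0 0" --pt "0 -16 2 -34 0 0 0" --pt "0 -16 2 -34 0 0 0" --pt "0 -16 2 -34 0 0 0" --pt "0 -16 2 -34 0 0 0" --pt "0 -16 2 -34 0 0 0" --pt "0 -16 2 -34 0 0 0" --pt "0 -16 2 -34 0 0 0" --pt "0 -16 2 -34 0 0 0" --pt "0 -16 2 -34 0 0 0" --pt "0 -16 2 -34 0 0 0" --pt "0 -16 2 -34 0 0 0" --pt "0 0 0 0 0 -4 0" --pt "0 0 0 0 0 -3 0" --pt "0 0 0 0 0 0 0"

```text
time: 1.65
tool_pos: [0.5495, 0.2351, 0.2191]
orientation: [-1.32, -1.014, 1.029]
force: [-1.3, -0.2, 0.4]
grip_width: 0.0856
```

```bash
cat >> h.py <<'E'
def wrist(f):
    o=r.get_obs(); d=r.grab_frame('wrist'); cv2.imwrite('pics/'+f,d['pixels'][:,:,::-1])
    T=np.eye(4);T[:3,:3]=R.from_rotvec(o['orientation']).as_matrix();T[:3,3]=o['tool_pos'];C=T@np.array(d['mount'])
    d['position']=C[:3,3];d['rotation']=C[:3,:3]; np.save('pics/'+f+'.npy',d,allow_pickle=True); return d,o
E
python3 - <<'E'
from h import *
d,o=wrist('w1.png'); print(o['time'],o['tool_pos'],R.from_rotvec(o['orientation']).as_matrix().round(3))
E
```

```text
1.65 [0.54953196 0.23508025 0.21905229] [[ 0.25  -0.006 -0.968]
 [ 0.968 -0.007  0.25 ]
 [-0.008 -1.     0.004]]
```

View pics/w1.png

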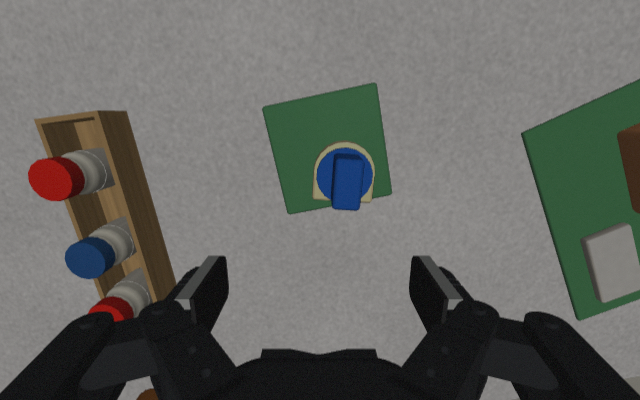

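The wrist view shows the cast at (343,175) with its curved front up the image. The grip top runs from about (348,154) to (346,210), with the pads either side at (215,275) and (430,275). I'll enlarge it.

Run:
```python
from h import *
t=cv2.imread('pics/w1.png')
cv2.imwrite('pics/c2.png',cv2.resize(t[130:220,295:395],None,fx=6,fy=6,interpolation=cv2.INTER_CUBIC))
d=load('w1.png')
# blue segmentation, split top face by brightness later
```

```text
(no output)
```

View pics/c2.png

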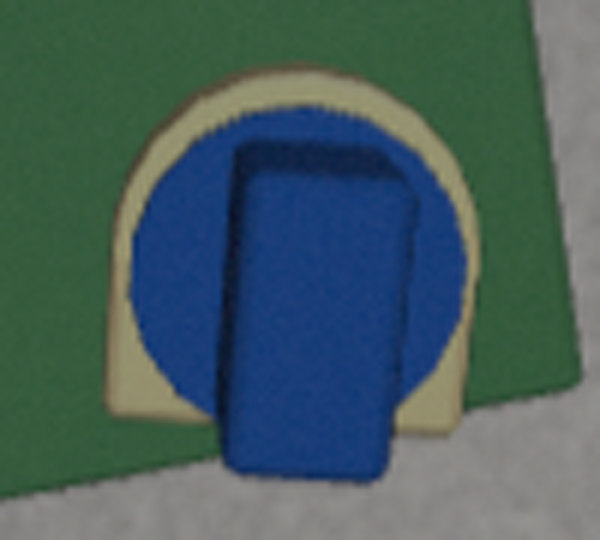

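Run:
```python
from h import *
d=load('w1.png')
P=[onz(d,295+x/6,130+y/6,.094) for x,y in [(245,175),(415,182),(387,482),(225,474)]]
P=np.array(P);print(P.round(4)); c=P.mean(0);print('c',c)
print('len',np.linalg.norm(P[0]-P[3]),np.linalg.norm(P[1]-P[2]),'wid',np.linalg.norm(P[0]-P[1]),np.linalg.norm(P[2]-P[3]))
ax=(P[3]+P[2]-P[0]-P[1]); print('yaw',np.degrees(np.arctan2(ax[1],ax[0])))
for a,b in [((0,1)),((3,2))]:
    e=P[b]-P[a]; print('yaw from y edge',np.degrees(np.arctan2(-e[0],e[1])))
b=np.array([onz(d,295+x/6,130+y/6,.048) for x,y in [(107,413),(450,434)]]);e=b[1]-b[0];print('back edge',np.linalg.norm(e),np.degrees(np.arctan2(-e[0],e[1])))
# disc: blue plate centre z .054
print('disc',onz(d,295+300/6,130+265/6,.054))
o=r.get_obs();T=R.from_rotvec(o['orientation']).as_matrix();print('tool delta mm',T.T@(np.array([c[0],c[1],.078])-o['tool_pos'])*1000)
t=load('top1.png')
print('top-cam check: grip proj',proj(t,[c[0],c[1],.094]))
```

```text
[[0.5161 0.2563 0.094 ]
 [0.5227 0.2782 0.094 ]
 [0.5631 0.2655 0.094 ]
 [0.5563 0.2437 0.094 ]]
c [0.53953949 0.26092531 0.094     ]
len 0.04210345245257743 0.04230929051215097 wid 0.022880067475868987 0.0228432857814942
yaw -17.459594386777187
yaw from y edge -16.78603360478591
yaw from y edge -17.301249711424706
back edge 0.056857118476268786 -17.993431637922935
disc [0.53792913 0.26182459 0.054     ]
tool delta mm [ 23.21566593 140.96433807  15.19251343]
top-cam check: grip proj (np.float64(191.03113507392428), np.float64(223.70022555050747))
```

>>> servo_tool --pt "0 0 0 0 -0.2 2.9 -0.5" --pt "0 12 10 8 0 0 0" --pt "0 11 10 8 0 0 0" --pt "0 0 20 0 0 0 0" --pt "0 0 20 0 0 0 0" --pt "0 0 20 0 0 0 0" --pt "0 0 0 0 0 0 0"

```text
time: 2.4
tool_pos: [0.5346, 0.274, 0.1323]
orientation: [-1.33, -0.986, 0.989]
force: [-1.1, 0.4, -0.7]
grip_width: 0.0858
```

```bash
cat > st.py <<'E'
from h import *
import sys
def st(target=None,yaw=None):
    o=r.get_obs();T=R.from_rotvec(o['orientation']).as_matrix();x=T[:,0]
    print(round(o['time'],2),o['tool_pos'].round(4),'yaw',np.degrees(np.arctan2(-x[0],x[1])).round(2),'down in tool',(T.T@[0,0,-1]).round(4),'F',o['force'].round(2),'M',o['ft_torque'].round(2),'w',round(o['grip_width'],4))
    if target is not None: print('delta mm',(T.T@(np.array(target)-o['tool_pos'])*1000).round(1))
if len(sys.argv)>3: st([float(a) for a in sys.argv[1:4]])
elif __name__=='__main__': st()
E
python3 st.py .5395 .261 .078
python3 -c "
from h import *
d,o=wrist('w2.png');cv2.imwrite('pics/w2c.png',cv2.resize(cv2.imread('pics/w2.png')[60:380,180:480],None,fx=1.8,fy=1.8))"
```

```text
2.4 [0.5346 0.274  0.1323] yaw -16.96 down in tool [-0.0017  1.     -0.0051] F [-1.15  0.44 -0.69] M [-0.04  0.07  0.04] w 0.0858
delta mm [-11.1  54.3  -8.8]
```

View pics/w2c.png

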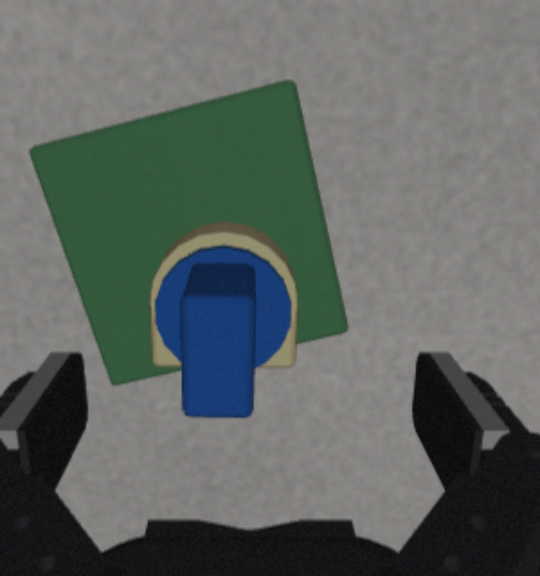

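The close view shows the grip top at crop x 182–256, y 292–415, left of the midpoint between the pads. The last move overshot sideways. I'll measure again from this picture.

Run:
```python
from h import *
d=load('w2.png')
P=np.array([onz(d,180+x/1.8,60+y/1.8,.094) for x,y in [(182,294),(256,294),(253,416),(183,416)]]);c=P.mean(0);print('c',c)
print('len',np.linalg.norm(P[0]-P[3]),'wid',np.linalg.norm(P[0]-P[1]),np.linalg.norm(P[2]-P[3]))
e=P[1]-P[0];print(np.degrees(np.arctan2(-e[0],e[1])))
from st import st; st([c[0],c[1],.078])
```

```text
c [0.53871865 0.26167953 0.094     ]
len 0.042902637742559195 wid 0.02296149352783806 0.0232159798949513
-17.00578467486901
2.45 [0.5352 0.2746 0.1337] yaw -16.95 down in tool [-0.0032  1.     -0.0042] F [ 0.31 -0.65  0.17] M [ 0.05  0.03 -0.  ] w 0.0853
delta mm [-11.5  55.7  -7.4]
```

>>> servo_tool --pt "0 -6 0 -4 0 0 0" --pt "0 -5 0 -3 0 0 0" --pt "0 0 0 0 0 0 0" --pt "0 0 0 0 0 0 0"

```text
time: 2.85
tool_pos: [0.5399, 0.2628, 0.1364]
orientation: [-1.329, -0.992, 0.986]
force: [-0.7, 0.1, 0.0]
grip_width: 0.0857
```

```bash
python3 st.py .539 .2615 .078
```

```text
2.85 [0.5399 0.2628 0.1364] yaw -16.87 down in tool [-0.0061  1.     -0.0016] F [-0.65  0.09  0.03] M [ 0.01  0.01 -0.06] w 0.0857
delta mm [-1.8 58.4  0.4]
```

>>> servo_tool --pt "0 -2 10 0 0 0 0.3" --pt "0 0 10 0 0 0 0" --pt "0 0 10 0 0 0 0" --pt "0 0 10 0 0 0 0" --pt "0 0 8 0 0 0 0" --pt "0 0 5 0 0 0 0" --pt "0 0 0 0 0 0 0" --pt "0 0 0 0 0 0 0"

```text
time: 3.65
tool_pos: [0.5389, 0.2607, 0.078]
orientation: [-1.332, -0.988, 0.99]
force: [0.3, 0.1, -0.1]
grip_width: 0.0853
```

```bash
python3 st.py .539 .2615 .078
```

```text
3.65 [0.5389 0.2607 0.078 ] yaw -16.88 down in tool [ 1.0e-04  1.0e+00 -2.3e-03] F [ 0.29  0.09 -0.06] M [-0.03  0.01 -0.04] w 0.0853
delta mm [0.8 0.  0.2]
```

On target. Closing now.

>>> servo_tool --pt "80 0 0 0 0 0 0" --pt "140 0 0 0 0 0 0" --pt "200 0 0 0 0 0 0" --pt "255 0 0 0 0 0 0" --pt "255 0 0 0 0 0 0" --pt "255 0 0 0 0 0 0" --pt "255 0 0 0 0 0 0" --pt "255 0 0 0 0 0 0" --pt "255 0 0 0 0 0 0" --squeeze 50

```text
time: 4.55
tool_pos: [0.5397, 0.2612, 0.0795]
orientation: [-1.333, -0.99, 0.988]
force: [0.9, 0.4, 0.0]
grip_width: 0.0233
```

```bash
python3 st.py
```

```text
4.55 [0.5397 0.2612 0.0795] yaw -16.88 down in tool [-1.9e-03  1.0e+00 -5.0e-04] F [0.95 0.39 0.03] M [-0.08  0.03 -0.02] w 0.0233
```

>>> servo_tool --pt "255 0 -5 0 0 0 0" --pt "255 0 -10 0 0 0 0" --pt "255 0 -15 0 0 0 0" --pt "255 0 -20 0 0 0 0" --pt "255 0 -20 0 0 0 0" --pt "255 0 -20 0 0 0 0" --pt "255 0 -20 0 0 0 0" --pt "255 0 -20 0 0 0 0" --pt "255 0 -15 0 0 0 0" --pt "255 0 -8 0 0 0 0" --pt "255 0 0 0 0 0 0"

```text
time: 5.65
tool_pos: [0.5383, 0.2595, 0.2439]
orientation: [-1.333, -0.988, 0.989]
force: [0.6, 1.3, -2.5]
grip_width: 0.0231
```

```bash
python3 st.py .532 -.274 .24
python3 - <<'E'
from h import *
d,o=wrist('w3.png')
E
```

```text
5.65 [0.5383 0.2595 0.2439] yaw -16.93 down in tool [-9.0e-04  1.0e+00 -1.5e-03] F [ 0.65  1.26 -2.54] M [ 0.02 -0.03 -0.01] w 0.0231
delta mm [-512.3    3.2 -149.3]
```

View pics/w3.png

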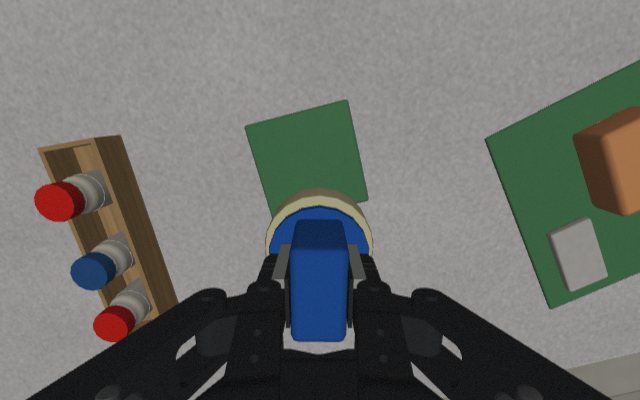

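The cast hangs level in the pads. I'll turn it to match the lower cast, cross over the rack at height, and stop short on the +x side to look at the lower cast.

>>> servo_tool --pt "255 0 0 0 0 -4.2 0" --pt "255 0 0 0 0 -4.2 0" --pt "255 0 0 0 0 -4.2 0" --pt "255 0 0 0 0 -4.2 0" --pt "255 0 0 0 0 0 0" --pt "255 -10 0 -2 0 0 0" --pt "255 -20 0 -4 0 0 0" --pt "255 -30 0 -5 0 0 0" --pt "255 -30 0 -5 0 0 0" --pt "255 -30 0 -5 0 0 0" --pt "255 -30 0 -5 0 0 0" --pt "255 -30 0 -5 0 0 0" --pt "255 -30 0 -5 0 0 0" --pt "255 -30 0 -5 0 0 0" --pt "255 -30 0 -5 0 0 0" --pt "255 -30 0 -5 0 0 0" --pt "255 -30 0 -5 0 0 0" --pt "255 -20 0 -4 0 0 0" --pt "255 -10 0 -2 0 0 0" --pt "255 0 0 0 0 0 0"

```text
time: 7.7
tool_pos: [0.5924, -0.1282, 0.2324]
orientation: [-1.214, -1.171, 1.207]
force: [-0.6, 0.8, -2.2]
grip_width: 0.0237
```

```bash
python3 st.py .63 -.274 .245
```

```text
7.7 [ 0.5924 -0.1282  0.2324] yaw -1.46 down in tool [ 0.0106  0.9998 -0.0196] F [-0.56  0.83 -2.15] M [ 0.04 -0.02  0.  ] w 0.0237
delta mm [-144.9  -11.9  -41.1]
```

>>> servo_tool --pt "255 0 -6 0 -0.6 -0.7 -0.3" --pt "255 -15 -6 -5 -0.5 -0.7 -0.3" --pt "255 -25 0 -7 0 0 0" --pt "255 -30 0 -9 0 0 0" --pt "255 -30 0 -9 0 0 0" --pt "255 -20 0 -6 0 0 0" --pt "255 -10 0 -4 0 0 0" --pt "255 0 0 0 0 0 0" --pt "255 0 0 0 0 0 0"

```text
time: 8.6
tool_pos: [0.6366, -0.2453, 0.2466]
orientation: [-1.195, -1.232, 1.214]
force: [0.2, 0.7, -2.6]
grip_width: 0.0232
```

```bash
python3 st.py .63 -.274 .245;python3 -c "
from h import *
d,o=wrist('w4.png')"
```

```text
8.6 [ 0.6366 -0.2453  0.2466] yaw 1.16 down in tool [-0.0104  0.9999  0.0041] F [ 0.18  0.71 -2.56] M [-0.01  0.04 -0.02] w 0.0232
delta mm [-28.5   1.2   7.2]
```

View pics/w4.png

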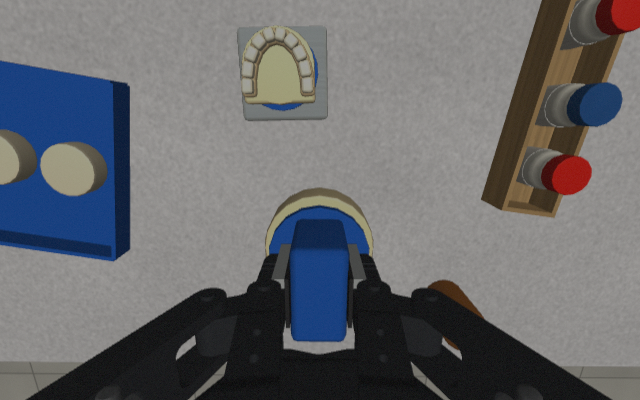

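The wrist view shows the lower cast at (279,68), nearly square to the camera, and the stand top at (283,73). The upper cast is seated well in the pads. I'll enlarge the lower cast.

```bash
python3 -c "
import cv2
t=cv2.imread('pics/w4.png')
cv2.imwrite('pics/c4.png',cv2.resize(t[20:125,230:335],None,fx=5.7,fy=5.7,interpolation=cv2.INTER_CUBIC))"
```

```text
(no output)
```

View pics/c4.png

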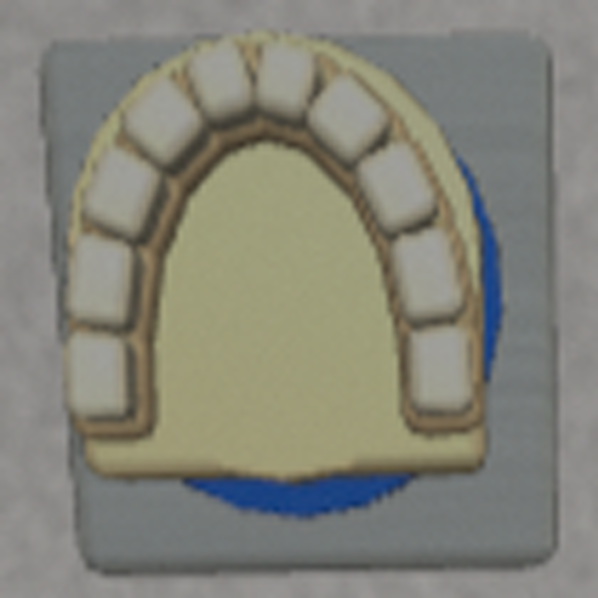

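```bash
cat > low.py <<'E'
from h import *
from scipy.optimize import least_squares
w=load('w4.png');t=load('top1.png')
W=lambda x,y:(230+x/5.7,20+y/5.7)
Tp=lambda x,y:(420+(x-390)/5.2,195+y/5.2)
wc=[W(45,42),W(550,35),W(555,562),W(86,570)]   # TL=(-x,-y) TR=(-x,+y) BR=(+x,+y) BL(+x,-y)
tc=[Tp(684,298),Tp(477,298),Tp(473,92),Tp(680,92)]
s=.042*np.array([[-1,-1],[-1,1],[1,1],[1,-1]])
def res(p,use):
    c,S=np.cos(p[2]),np.sin(p[2]); Q=s@np.array([[c,S],[-S,c]])+p[:2]; out=[]
    for d,cc,k in ((w,wc,1),(t,tc,1)):
        if d in use or True:
            if (d is w and 'w' in use) or (d is t and 't' in use):
                for q,u in zip(Q,cc): out+=list(np.array(proj(d,[q[0],q[1],p[3]]))-u)
    return out
for use in ('w','t','wt'):
    f=least_squares(res,[.53,-.28,0,.055],args=(use,)); print(use,f.x.round(4),'yaw',np.degrees(f.x[2]).round(2),'cost',f.cost.round(2),'res',np.array(f.fun).round(1))
h=f.x[3]
for H in (h,.05,.06,.07):
  z=H+.06
  ml,mr=onz(w,*W(70,412),z),onz(w,*W(473,407),z); fr=onz(w,*W(255,42),z); g=onz(w,*W(253,117),z)
  e=mr-ml; print(H,'molars',ml.round(4),mr.round(4),'wid',np.linalg.norm(e).round(4),'yaw',np.degrees(np.arctan2(-e[0],e[1])).round(2),'front',fr.round(4),'mid',((ml+mr)/2).round(4))
E
python3 low.py
```

```text
Traceback (most recent call last):
  File "low.py", line 17, in <module>
    f=least_squares(res,[.53,-.28,0,.055],args=(use,)); print(use,f.x.round(4),'yaw',np.degrees(f.x[2]).round(2),'cost',f.cost.round(2),'res',np.array(f.fun).round(1))
  File "low.py", line 12, in res
    if d in use or True:
       ^^^^^^^^
TypeError: 'in <string>' requires string as left operand, not dict
```

```bash
sed -i 's/if d in use or True:/if 1:/' low.py; python3 low.py
```

```text
w [ 0.529  -0.2794  0.0351  0.0431] yaw 2.01 cost 0.09 res [-0.2  0.2  0.2  0.1  0.  -0.1 -0.  -0.2]
t [ 0.5314 -0.2872  0.0109  0.0288] yaw 0.62 cost 0.06 res [ 0.2  0.1  0.  -0.1  0.  -0.1 -0.2  0.1]
wt [ 0.5297 -0.2797  0.0309  0.0465] yaw 1.77 cost 7.77 res [-1.2 -0.2  0.2  0.2 -0.4  0.9 -1.2  0.5 -0.4  0.7 -1.3  1.3 -2.1  0.6
 -1.6 -0.1]
0.04654105100644305 molars [ 0.5493 -0.3073  0.1065] [ 0.5475 -0.2506  0.1065] wid 0.0568 yaw 1.83 front [ 0.5023 -0.2803  0.1065] mid [ 0.5484 -0.2789  0.1065]
0.05 molars [ 0.5495 -0.3065  0.11  ] [ 0.5477 -0.2505  0.11  ] wid 0.056 yaw 1.83 front [ 0.5031 -0.2799  0.11  ] mid [ 0.5486 -0.2785  0.11  ]
0.06 molars [ 0.5501 -0.3043  0.12  ] [ 0.5483 -0.2504  0.12  ] wid 0.0539 yaw 1.83 front [ 0.5054 -0.2787  0.12  ] mid [ 0.5492 -0.2774  0.12  ]
0.07 molars [ 0.5506 -0.3021  0.13  ] [ 0.5489 -0.2504  0.13  ] wid 0.0517 yaw 1.83 front [ 0.5077 -0.2775  0.13  ] mid [ 0.5498 -0.2762  0.13  ]
```

Stand axis, molars and front agree in the wrist view: lower bite at about (0.5295, -0.279), yaw 1.9°, tooth plane about 0.104 m. The top view gives a poorer height. I'll straighten the tool, go lower and take a second measurement.

>>> servo_tool --pt "255 -10 0 0 0.2 -0.8 0.6" --pt "255 -10 5 2 0 0 0" --pt "255 -8 10 3 0 0 0" --pt "255 -4 10 0 0 0 0" --pt "255 0 10 0 0 0 0" --pt "255 0 7 0 0 0 0" --pt "255 0 0 0 0 0 0" --pt "255 0 0 0 0 0 0" --pt "255 0 0 0 0 0 0"

```text
time: 9.55
tool_pos: [0.6317, -0.276, 0.1994]
orientation: [-1.188, -1.238, 1.238]
force: [0.5, 0.4, -1.8]
grip_width: 0.0231
```

Run:
```python
from st import *
st([.5295,-.2794,.19])
d,o=wrist('w5.png');st([.5295,-.2794,.19])
cv2.imwrite('pics/c5.png',cv2.resize(cv2.imread('pics/w5.png')[0:200,200:440],None,fx=3.3,fy=3,interpolation=cv2.INTER_CUBIC))
print([np.round(proj(d,p)) for p in ([.5295,-.2794,.104],[.5,-.2794,.104])])
```

```text
9.55 [ 0.6317 -0.276   0.1994] yaw 2.26 down in tool [-0.0017  1.     -0.0017] F [ 0.48  0.44 -1.79] M [-0.04  0.04  0.01] w 0.0231
delta mm [  0.6   9.6 102.2]
9.6 [ 0.6318 -0.276   0.1996] yaw 2.27 down in tool [-0.0016  1.     -0.0014] F [ 0.28  0.02 -2.39] M [ 0.01 -0.01  0.01] w 0.0234
delta mm [  0.6   9.8 102.3]
[array([320.,  67.]), array([322.,  16.])]
```

View pics/c5.png

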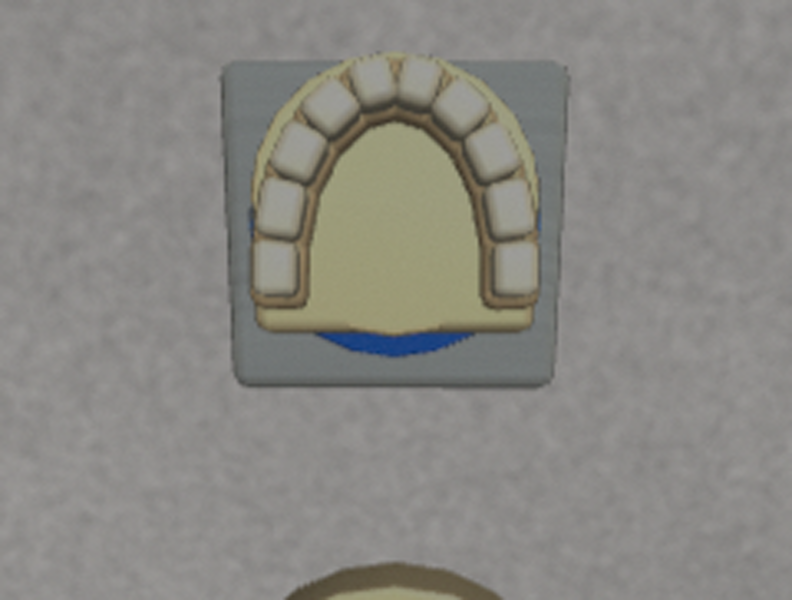

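The enlarged view shows the lower cast almost square to the tool. Its molars' outer corners are at (253,296) and (538,296), the front is at (396,57), and the upper cast's front is at column 395. Lateral and yaw alignment is nearly there already.

Run:
```python
from h import *
from scipy.optimize import least_squares
w=load('w5.png'); W=lambda x,y:(200+x/3.3,y/3)
c=[W(222,62),W(568,63),W(552,385),W(236,385)]
s=.042*np.array([[-1,-1],[-1,1],[1,1],[1,-1]])
def res(p):
    C,S=np.cos(p[2]),np.sin(p[2]); Q=s@np.array([[C,S],[-S,C]])+p[:2]
    return np.concatenate([np.array(proj(w,[*q,p[3]]))-u for q,u in zip(Q,c)])
f=least_squares(res,[.53,-.28,0,.055]); print(f.x.round(4),np.degrees(f.x[2]).round(2),f.fun.round(1))
for z in (.100,.104,.108,.112):
  ml,mr=onz(w,*W(253,296),z),onz(w,*W(538,296),z); fr=onz(w,*W(396,57),z);e=mr-ml
  print(z,'wid',np.linalg.norm(e).round(4),'yaw',np.degrees(np.arctan2(-e[0],e[1])).round(2),'front',fr.round(4),'mid',((ml+mr)/2).round(4))
# same with upper cast before grasp: front check
```

```text
[ 0.5294 -0.2793  0.0373  0.0446] 2.14 [ 0.1 -0.  -0.1 -0.1 -0.1  0.2  0.1 -0. ]
0.1 wid 0.0593 yaw 2.24 front [ 0.5006 -0.2804  0.1   ] mid [ 0.5491 -0.2786  0.1   ]
0.104 wid 0.0582 yaw 2.24 front [ 0.5017 -0.2804  0.104 ] mid [ 0.5493 -0.2786  0.104 ]
0.108 wid 0.0571 yaw 2.24 front [ 0.5027 -0.2804  0.108 ] mid [ 0.5494 -0.2786  0.108 ]
0.112 wid 0.0561 yaw 2.24 front [ 0.5038 -0.2804  0.112 ] mid [ 0.5496 -0.2786  0.112 ]
```

>>> servo_tool --pt "255 0 0 6 0 0 0" --pt "255 0 0 12 0 0 0" --pt "255 0 0 16 0 0 0" --pt "255 0 0 18 0 0 0" --pt "255 0 0 18 0 0 0" --pt "255 0 0 14 0 0 0" --pt "255 0 0 8 0 0 0" --pt "255 0 0 3 0 0 0" --pt "255 0 0 0 0 0 0" --pt "255 0 0 0 0 0 0"

```text
time: 10.6
tool_pos: [0.5291, -0.2803, 0.203]
orientation: [-1.193, -1.24, 1.236]
force: [0.4, 0.1, -1.8]
grip_width: 0.0232
```

```bash
cat > avg.py <<'E'
from st import *
def avg(t,n=1):
    o=r.get_obs();T=R.from_rotvec(o['orientation']).as_matrix();st(t)
avg([.5294,-.2793,.19])
E
python3 avg.py
```

```text
10.6 [ 0.5291 -0.2803  0.203 ] yaw 2.24 down in tool [2.0e-04 1.0e+00 3.4e-03] F [ 0.39  0.07 -1.78] M [-0.   -0.03 -0.  ] w 0.0232
delta mm [ 1.  13.  -0.3]
```

>>> servo_tool --pt "255 1 5 0 0.2 0 0" --pt "255 0 5 0 0 0 0" --pt "255 0 5 0 0 0 0" --pt "255 0 3 0 0 0 0" --pt "255 0 0 0 0 0 0" --pt "255 0 0 0 0 0 0" --pt "255 0 0 0 0 0 0"

```text
time: 11.3
tool_pos: [0.5306, -0.2782, 0.1819]
orientation: [-1.188, -1.238, 1.24]
force: [-1.0, -0.6, -2.1]
grip_width: 0.0232
```

```bash
python3 avg.py
python3 - <<'E'
from h import *
d=grab('scene','s2.png')
u,v=proj(d,[.53,-.28,.12]);u,v=int(u),int(v);print(u,v)
i=cv2.imread('pics/s2.png')[v-60:v+50,u-60:u+60];cv2.imwrite('pics/s2c.png',cv2.resize(i,None,fx=5,fy=5,interpolation=cv2.INTER_CUBIC))
E
```

```text
11.3 [ 0.5306 -0.2782  0.1819] yaw 2.37 down in tool [-4.0e-04  1.0e+00 -1.8e-03] F [-0.97 -0.61 -2.06] M [-0.02 -0.   -0.02] w 0.0232
delta mm [-1.  -8.1  1.3]
289 143
```

View pics/s2c.png

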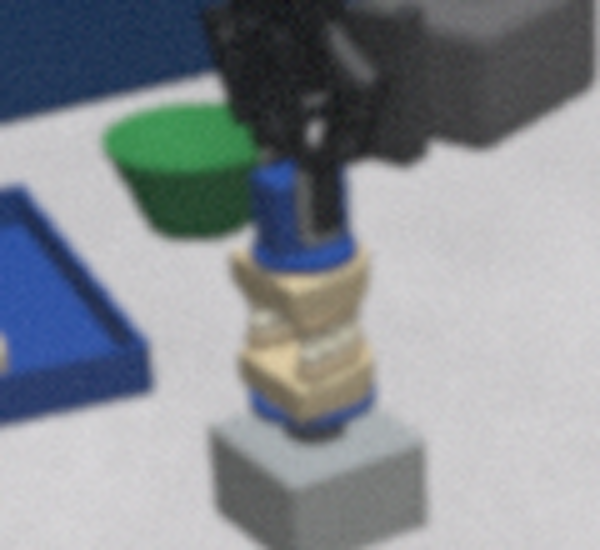

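The scene crop shows the casts stacked front to front with a small gap. Corners: upper (232,255) and (372,260), lower (240,350) and (374,355). I'll check those against the expected lean of a vertical line, using segmentation numbers only.

Run:
```python
from h import *
d=load('s2.png')
P=lambda p:((np.array(proj(d,p))-[229,83])*5).round(1)
# back corners (x +~.027,y+-.029), +/- heights
from itertools import product
for n,z in (('upper top',.1145+.036),('lower bottom of plaster base top-ish',.1045-.02)):
    print(n,[P([.5294+a,-.2793+b,z]) for a,b in ((.029,-.03),(.029,.03))])
for z in (.0446,.0446-.04): print('stand',[P([.5294+a,-.2793+b,z]) for a,b in ((.042,-.042),(.042,.042),(-.042,.042))])
p0=P([.5294,-.2793,.1]);print('up lean per 20mm',P([.5294,-.2793,.12])-p0,'x 1mm',P([.5304,-.2793,.1])-p0,'y 1mm',P([.5294,-.2783,.1])-p0)
```

```text
upper top [array([222.2, 240.4]), array([282.1, 282.1])]
lower bottom of plaster base top-ish [array([232.3, 359.3]), array([290.8, 404. ])]
stand [array([205.2, 426. ]), array([285.3, 491.4]), array([427.2, 443.5])]
stand [array([211.4, 492.3]), array([290.4, 559.8]), array([429.7, 510.6])]
up lean per 20mm [ -2.4 -36. ] x 1mm [-1.7  0.5] y 1mm [1.  0.7]
```

```bash
cat > mean.py <<'E'
from h import *
import sys
def mean(n=10):
    A=[]
    for i in range(n):
        o=r.get_obs();r.grab_frame('wrist');A.append(np.r_[o['tool_pos'],R.from_rotvec(o['orientation']).as_matrix().ravel(),o['force'],o['ft_torque']])
    A=np.array(A);m=A.mean(0);T=m[3:12].reshape(3,3)
    print(o['time'],m[:3].round(4),'sd',A[:,:3].std(0).round(4),'yaw',np.degrees(np.arctan2(-T[0,0],T[1,0])).round(2),'down',(T.T@[0,0,-1]).round(4),'F',m[12:15].round(2),'M',m[15:].round(2),'delta',(T.T@(np.array([.5294,-.2793,.171])-m[:3])*1000).round(1))
mean(int(sys.argv[1]) if len(sys.argv)>1 else 10)
E
python3 mean.py
```

```text
11.8 [ 0.5307 -0.2782  0.1821] sd [0.     0.     0.0001] yaw 2.37 down [-3.0e-04  1.0e+00 -1.4e-03] F [ 0.15 -0.05 -2.17] M [ 0.01 -0.    0.01] delta [-1.  11.1  1.3]
```

>>> servo_tool --pt "255 -1 2 1.3 0 0.2 0" --pt "255 0 2 0 0 0 0" --pt "255 0 1.5 0 0 0 0" --pt "255 0 0 0 0 0 0" --pt "255 0 0 0 0 0 0"

```text
time: 12.35
tool_pos: [0.5293, -0.2795, 0.1771]
orientation: [-1.191, -1.236, 1.237]
force: [-1.7, 1.0, 1.7]
grip_width: 0.0234
```

```bash
python3 mean.py 4
```

```text
12.5 [ 0.5294 -0.2795  0.1771] sd [0. 0. 0.] yaw 2.14 down [-2.e-04  1.e+00 -8.e-04] F [-1.74  1.16  2.42] M [0.13 0.37 0.01] delta [ 0.2  6.1 -0.1]
```

Contact came about 8 mm earlier than the vision height: Fz rose about 4.6 N, so the tooth plane is nearer 0.112 m. The stand's rounded edges probably biased the fit. I'll recompute the alignment with the height taken from touch.

Run:
```python
from h import *
from scipy.optimize import least_squares
w=load('w5.png'); W=lambda x,y:(200+x/3.3,y/3)
c=[W(222,62),W(568,63),W(552,385),W(236,385)]
s=np.array([[-1,-1],[-1,1],[1,1],[1,-1]])
for h in (.0446,.0505,.0525):
    def res(p):
        C,S=np.cos(p[2]),np.sin(p[2]); Q=p[3]*s@np.array([[C,S],[-S,C]])+p[:2]
        return np.concatenate([np.array(proj(w,[*q,h]))-u for q,u in zip(Q,c)])
    f=least_squares(res,[.53,-.28,0,.042]); print(h,f.x.round(4),abs(f.fun).max().round(1))
    print(' blue rear',onz(w,*W(395,357),h+.024).round(4)-[.033,0,0],'width at front side: front',onz(w,*W(396,57),h+.06).round(4),'molar',onz(w,*W(395,296),h+.06).round(4), 'plaster back L/R z+.024..',onz(w,*W(258,330),h+.03).round(4),onz(w,*W(533,330),h+.03).round(4))
# upper before grasp: disc, plaster front, back in w1 (z above plate)
d=load('w1.png'); V=lambda x,y:(295+x/6,130+y/6)
R0=R.from_euler('z',17,degrees=True).as_matrix();c0=np.array([.539,.2613,0])
for n,x,y,z in (('disc front',302,105,.054),('plaster top front',300,72,.048),('back L',110,413,.048),('back R',455,432,.048)): print(n,(R0@(onz(d,*V(x,y),z)-c0)).round(4))
```

```text
0.0446 [ 0.5294 -0.2793  0.0373  0.042 ] 0.2
 blue rear [ 0.53   -0.278   0.0686] width at front side: front [ 0.5018 -0.2804  0.1046] molar [ 0.5493 -0.2787  0.1046] plaster back L/R z+.024.. [ 0.5575 -0.3103  0.0746] [ 0.555  -0.246   0.0746]
0.0505 [ 0.53   -0.2793  0.0373  0.0411] 0.2
 blue rear [ 0.5299 -0.278   0.0745] width at front side: front [ 0.5034 -0.2804  0.1105] molar [ 0.5496 -0.2787  0.1105] plaster back L/R z+.024.. [ 0.5575 -0.3095  0.0805] [ 0.5551 -0.2468  0.0805]
0.0525 [ 0.5302 -0.2793  0.0373  0.0408] 0.2
 blue rear [ 0.5299 -0.278   0.0765] width at front side: front [ 0.5039 -0.2804  0.1125] molar [ 0.5496 -0.2787  0.1125] plaster back L/R z+.024.. [ 0.5575 -0.3093  0.0825] [ 0.5551 -0.2471  0.0825]
disc front [-0.0261 -0.0012  0.054 ]
plaster top front [-0.0307 -0.0014  0.048 ]
back L [ 0.0261 -0.029   0.048 ]
back R [0.0267 0.0282 0.048 ]
```

Alignment still holds: the stand, blue plate and plaster back edges put the centre at x of about 0.530, so only 0.6 mm to correct. I'll back off, correct it, and touch again more gently.

>>> servo_tool --pt "255 0 -3 0 0 0 0" --pt "255 0 -3 0 0 0 0" --pt "255 0 0 -0.6 0 0 0" --pt "255 0 0 0 0 0 0" --pt "255 0 0 0 0 0 0" --pt "255 0 0 0 0 0 0"

```text
time: 13.15
tool_pos: [0.5301, -0.2793, 0.1823]
orientation: [-1.19, -1.236, 1.237]
force: [0.6, 0.7, -2.5]
grip_width: 0.0231
```

```bash
python3 mean.py 5
```

```text
13.35 [ 0.5301 -0.2793  0.1824] sd [0. 0. 0.] yaw 2.16 down [-3.0e-04  1.0e+00 -1.4e-03] F [-0.01  0.2  -2.47] M [-0.01  0.   -0.01] delta [ 0.  11.4  0.6]
```

>>> servo_tool --pt "255 0 0.8 0 0 0 0" --pt "255 0 0.8 0 0 0 0" --pt "255 0 0 0 0 0 0" --pt "255 0 0 0 0 0 0"

```text
time: 13.8
tool_pos: [0.5301, -0.2794, 0.1807]
orientation: [-1.19, -1.236, 1.237]
force: [0.6, 0.4, -2.1]
grip_width: 0.0231
```

```bash
python3 mean.py 5
```

```text
14.0 [ 0.5301 -0.2794  0.1807] sd [0. 0. 0.] yaw 2.15 down [-2.0e-04  1.0e+00 -1.2e-03] F [-0.15 -0.19 -2.34] M [-0.   -0.02  0.01] delta [0.1 9.7 0.6]
```

>>> servo_tool --pt "255 0 0.7 0 0 0 0" --pt "255 0 0.5 0 0 0 0" --pt "255 0 0 0 0 0 0" --pt "255 0 0 0 0 0 0"

```text
time: 14.45
tool_pos: [0.5301, -0.2794, 0.1795]
orientation: [-1.19, -1.236, 1.237]
force: [-0.1, -0.5, -2.6]
grip_width: 0.0234
```

```bash
python3 mean.py 5
```

```text
14.65 [ 0.5301 -0.2794  0.1795] sd [0. 0. 0.] yaw 2.15 down [-1.0e-04  1.0e+00 -1.1e-03] F [-0.01 -0.2  -2.43] M [-0.01  0.01 -0.01] delta [0.1 8.5 0.7]
```

>>> servo_tool --pt "255 0 0.7 0 0 0 0" --pt "255 0 0 0 0 0 0" --pt "255 0 0 0 0 0 0"

```text
time: 15.0
tool_pos: [0.5302, -0.2794, 0.1793]
orientation: [-1.191, -1.236, 1.237]
force: [-0.7, 0.5, 0.6]
grip_width: 0.0237
```

```bash
python3 mean.py 5
```

```text
15.2 [ 0.5302 -0.2794  0.1793] sd [0. 0. 0.] yaw 2.15 down [-1.e-04  1.e+00 -7.e-04] F [-0.47  0.61  0.03] M [ 0.08  0.18 -0.01] delta [0.2 8.3 0.8]
```

Contact shows at TCP z = 0.1793: Fz rose 2.5 N and the motion stalled. One small step more will seat both rows evenly.

>>> servo_tool --pt "255 0 0.8 0 0 0 0" --pt "255 0 0 0 0 0 0" --pt "255 0 0 0 0 0 0"

```text
time: 15.55
tool_pos: [0.5302, -0.2794, 0.1785]
orientation: [-1.191, -1.236, 1.237]
force: [-1.1, 0.9, 0.9]
grip_width: 0.0234
```

```bash
python3 mean.py 5
```

```text
15.75 [ 0.5302 -0.2794  0.1785] sd [0. 0. 0.] yaw 2.15 down [-1.e-04  1.e+00 -6.e-04] F [-1.25  0.93  0.96] M [0.11 0.26 0.  ] delta [0.2 7.5 0.8]
```

The rows meet at about 3.4 N with less than 1 mm of sink. Now straight up to TCP z of about 0.1894.

>>> servo_tool --pt "255 0 -1 0 0 0 0" --pt "255 0 -2 0 0 0 0" --pt "255 0 -2 0 0 0 0" --pt "255 0 -2 0 0 0 0" --pt "255 0 -2 0 0 0 0" --pt "255 0 -1.5 0 0 0 0" --pt "255 0 0 0 0 0 0" --pt "255 0 0 0 0 0 0" --pt "255 0 0 0 0 0 0"

```text
time: 16.7
tool_pos: [0.5302, -0.2794, 0.1892]
orientation: [-1.191, -1.236, 1.237]
force: [-0.8, -0.6, -3.0]
grip_width: 0.0227
```

```bash
python3 mean.py 5
```

```text
16.9 [ 0.5302 -0.2794  0.1892] sd [0. 0. 0.] yaw 2.16 down [ 0.e+00  1.e+00 -9.e-04] F [-0.03 -0.51 -2.39] M [-0.01  0.01  0.01] delta [ 0.2 18.2  0.8]
```

Run:
```python
from h import *
a=grab('scene','s3.png');b=grab('top','t3.png')
i=cv2.imread('pics/s3.png');c=cv2.resize(i[85:195,230:350],(436,400),interpolation=cv2.INTER_CUBIC)
d=cv2.resize(i[140:340,200:500],(360,240))
t=cv2.resize(cv2.imread('pics/t3.png')[80:300,170:500],(360,240))
cv2.imwrite('pics/f.png',np.hstack([cv2.copyMakeBorder(c,0,80,0,0,0),np.vstack([d,t])]))
```

```text
(no output)
```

View pics/f.png

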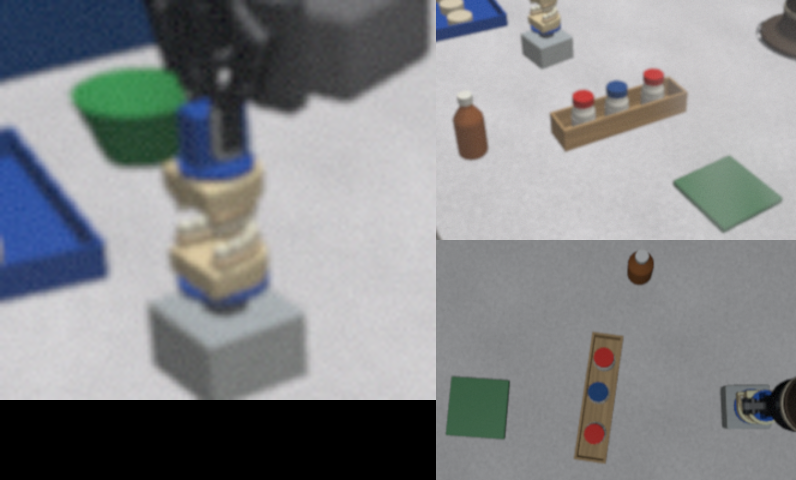

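The final pictures show the cast held level above the lower one at left (215,190), with the jars, rack and flask where they were. Handing in.

```bash
python3 -c "
from h import *
r.sign_off()"; python3 st.py
```

```text
the job is handed in; nothing more can be done
the job is handed in; nothing more can be done
```

The upper cast was carried over the rack, touched to the lower cast and raised again. I handed the job in at about 17 s with the gripper still holding it.

**Last checks before handing in:**
- **Gap:** the teeth first touched with the TCP at z = 0.1794 m. The TCP finished at z = 0.1892 m, so there is about 9.8 mm of clear air.
- **Alignment:** the TCP was within 0.3 mm and about 0.1° of the lower cast's measured centre and turn, and the tool was tilted less than 0.1°.
- **Steadiness:** the readings were still, with only the cast's weight (2.4 N) on the wrist. In the last pictures the jars, rack and flask look unmoved.

**What disagreed or went off plan:**
- **Height estimate:** the cameras put the lower tooth plane about 8 mm too low. The first touch therefore came early, at about 4.6 N with roughly 2 mm of sink.
- **Second touch:** I backed off, corrected the alignment by 0.6 mm and lowered again more gently. That touch reached about 3.4 N and under 1 mm of sink.
- **Contact evenness:** small sideways forces (1–2 N) appeared at contact, so the rows may have met slightly unevenly, front first.
- **Final gap:** 9.8 mm comes from the arm's height and the touch reading. The last picture is too coarse to measure the gap.

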